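# Fold back the guard rail of the tall stone

### The job

Two display stands on the counter each have a two-leaf folding guard rail in front of their stone. Open the one that guards the tall upright stone: first fold its end leaf right back flat onto the first leaf, then swing the folded pair round fully home against the low side cheek of the stand. Leave the other stand, the stones and the other pieces where they are, and let go.

Things in the scene. Friction and masses are not known exactly. Their poses are not given: they have to be found in the camera images.
- tall: Fixed stand of the tall stone: red lacquered board 250 x 220 mm, 18 thick. Origin: centre of its underside; x to its back (the stone's side), y to its left, z up. First hinge axis at x -10, y +80 mm. Cheek: low wall on the left edge, x -121 to -3, y +98 to +110, top 60 mm above the counter. Stone foot about x +65 mm. The low stone's stand is built the same.
- tall_first (a joint): First leaf: pale wood panel 100 mm long, 14 thick, 22 to 72 mm above the counter, on a vertical hinge at point tall_post. 0: straight across the stand along its -y; grows clockwise from above, to the stand's front (-x) to the stop at 1.571 rad, parallel to the cheek with just room for the end leaf between. Friction 0.12 N m; stays where left.
- tall_end (a joint): End leaf: pale wood panel 75 mm long, 14 thick, same height, on a vertical hinge at point tall_hinge_knob, at the first leaf's free end. 0: in line with the first leaf; grows clockwise from above, on the stand's front side to the stop at 3.142 rad, flat on the first leaf's front face. Friction 0.04 N m; stays where left.
- tall_post (a point): Point on the first hinge's axis, 91 mm above the counter (over the post, which ends at 74 mm). Fixed.
- tall_hinge_knob (a point): Centre of the round upright dark knob on the hinge between the leaves, on its axis, 100 mm from the first hinge's axis: diameter 18 mm, 74 to 108 mm above the counter, centre at 91. Spins freely on its pin; carried by the first leaf. Nothing else on the rail is higher than 74 mm.
- tall_end_knob (a point): Centre of a like knob (diameter 18 mm, 74 to 108 mm above the counter, centre at 91, spins freely) near the free end of the end leaf: it travels on a circle of 68 mm radius about point tall_hinge_knob.
- tall_stone: Grey stone with pale veins, about 62 x 75 mm, 110 to 125 mm tall, loose on its foot on the stand. Origin: centre of its underside, 26 mm above the counter.
- low_hinge_knob (a point): The same hinge knob on the other stand's guard rail (the stand with the low stone): leave it.
- low_end_knob (a point): The same end knob on the other stand's guard rail: leave it.
- low_stone: Grey stone with a pale vein, about 66 x 105 mm, 50 mm tall, loose on the other stand. Origin: centre of its underside.
- tea_bowl: White cup, rim radius 36 mm, 50 mm high, loose bystander. Origin: centre of its underside.
- small_stone: Small stone fixed on a red 70 mm square foot, about 70 mm high overall, loose bystander. Origin: centre of its underside.

How it is judged:
By the outcome, as a careful person would: the job done as asked, in the order asked, and still so for the second after the job is handed in, with the robot touching nothing.
It also fails if it takes over 48 s, if anything falls off the work surface, if the arm or the gripper's body presses on something with over 40 N, if the wrist force passes 120 N, or if a joint passes its speed limit or range.

### The arm

A 6-joint arm with a two-finger parallel gripper is mounted at the origin on the work surface. World frame = base frame: x ahead of the robot, y to its left, z up, the work surface at z = 0. Lengths are in m, angles in degrees, forces in N, time in s.
With the tool pointing down it reaches from about 0.325 to 0.85 m from the base axis. Payload 15.5 kg.
Tool frame: the origin (TCP) lies at the very end of the fingers, on their centre line; the grasp point (between the pads) lies arm.grip_depth behind it (arm.grip_depth is the distance from the TCP to the grasp point, in m); z points along the fingers, y is the direction in which the jaws open and shut (so a half turn about z gives the same grasp; the last joint's range is limited). The gripper opens to 91 mm and grips with 3 to 60 N. Pads are 32 mm wide; open, the fingers measure 118 mm over their backs; the gripper's body (76 mm by 178 mm) begins 60 mm behind the grasp point.
Start: joints at [-70.445, 28.281, 77.091, -0, 74.628, -5.472], TCP at [0.264, -0.566, 0.214] pointing down, gripper open.
Joint ranges: [-166.48, 166.48], [-47.26, 123.95], [12.59, 153.08], [-70.14, 250.14], [6.76, 159.57], [-176.63, 176.63]. Speed limits (degrees/s): [108.29, 108.29, 147.25, 172.46, 172.46, 172.46].

### API

Orientations are given as a 3x3 rotation matrix whose columns are the frame's x, y, z axes.
In Python, from rig import arm gives the robot as it stands. Calls block until the motion is done:
- arm.move_to(position, orientation): joint-space move of the TCP to a pose.
- arm.move_l(position, orientation=None, feed=0.15): straight line of the TCP; orientation=None keeps the orientation; feed is the mean speed in m/s.
- arm.move_joints(angles): joint-space move.
- arm.grip(opening): finger opening in m; the grip force is fixed at half the most; returns when the fingers have stopped.
- arm.sleep(seconds).
- arm.solve_ik(position, orientation): joint angles nearest the present ones, or None.
- arm.snapshot(name): name is "side" or "top" or "wrist"; returns the picture (384x512x3 uint8, red, green, blue); there is no depth.
- arm.get_calibration(name): a dict with "intrinsics" (3x3 intrinsics, pixels), "k1" (the pictures are not rectified: a ray, as slopes to the right and down, at radius r is drawn at 1 + k1 r^2 times it, then the intrinsics apply), "cam_to_world" (4x4, takes a point from camera to world coordinates). Camera axes: x right, y down, z forward; pixel columns grow to the right and rows downward; lengths in m; the calibration is good to about 2 mm. A picture is of the moment at which its call begins: read the wrist's pose just before it. get_calibration takes no time and is no camera call; for the wrist camera it gives the pose at the moment of the call.
A pose or a line that the arm cannot do raises arm.Unreachable and nothing moves.
- arm.sign_off(): hands the job in, once; it reports no verdict.
Readings, each from a call of its own:
- arm.current_t(): time.
- arm.current_joint_positions(): joint angles.
- arm.current_dq(): joint speeds.
- arm.current_tau(): joint torques, N m.
- arm.current_ee_pos(): TCP position.
- arm.current_tool_rot(): TCP orientation.
- arm.current_force(): force on the tool from outside, world axes, zero at the start.
- arm.current_torque(): the same for the moment, N m.
- arm.current_width(): finger opening in m.
Only numpy, scipy, OpenCV 4.12 (cv2) and the standard library are available. Lean on these libraries where they do the work, as an engineer would, in place of code of your own. Each camera call takes 0.05 s, during which the arm holds its last target.

## Working session

There is one attempt and no reset: what is moved stays moved. The work goes in short steps, each a Python script; the robot and the scene stay as the last script left them, time stands still between calls to the robot, and variables do not carry over. Pictures are saved under pics/ and viewed, and the job is handed in when it is done.

```bash
ls; mkdir -p pics
cat > h.py <<'E'
import numpy as np, cv2
from rig import arm
def shot(n,f):
    im=arm.snapshot(n); cv2.imwrite('pics/'+f+'.png',im[:,:,::-1]); return im
def ray(c,u,v):
    K=np.array(c['intrinsics']);k1=c['k1'];T=np.array(c['cam_to_world'])
    d=cv2.undistortPoints(np.array([[[u,v]]],float),K,np.array([k1,0,0,0.]))[0,0]
    return T[:3,3],T[:3,:3]@np.array([d[0],d[1],1])
def onz(c,u,v,z):
    o,d=ray(c,u,v); return o+d*(z-o[2])/d[2]
def proj(c,p):
    K=np.array(c['intrinsics']);T=np.array(c['cam_to_world'])
    q=T[:3,:3].T@(np.array(p)-T[:3,3]); s=q[:2]/q[2]; s=s*(1+c['k1']*(s@s)); return K[0,0]*s[0]+K[0,2],K[1,1]*s[1]+K[1,2]
E
python3 - <<'E'
from h import *
for n in ['side','top','wrist']:
    c=arm.get_calibration(n); shot(n,n+'0'); print(n,np.round(c['intrinsics'],1).tolist(),c['k1'],np.round(c['cam_to_world'],3).tolist())
print(arm.current_t(),arm.grip_depth,np.round(arm.current_tool_rot(),3).tolist())
E
```

```text
pics
side [[437.5, 0.0, 249.7], [0.0, 437.5, 189.4], [0.0, 0.0, 1.0]] -0.020754762562965004 [[-0.844, -0.315, 0.434, -0.031], [-0.536, 0.496, -0.683, 0.906], [-0.0, -0.809, -0.588, 0.89], [0.0, 0.0, 0.0, 1.0]]
top [[391.9, 0.0, 254.1], [0.0, 391.9, 193.9], [0.0, 0.0, 1.0]] -0.10797712876310166 [[-0.002, -0.998, 0.055, 0.509], [-1.0, 0.003, 0.006, -0.003], [-0.006, -0.055, -0.998, 1.072], [0.0, 0.0, 0.0, 1.0]]
wrist [[313.7, 0.0, 260.5], [0.0, 313.7, 196.0], [0.0, 0.0, 1.0]] -0.05705955723144956 [[0.424, -0.877, -0.227, 0.329], [-0.906, -0.41, -0.105, -0.536], [-0.001, 0.251, -0.968, 0.385], [0.0, 0.0, 0.0, 1.0]]
0.15 0.0188 [[0.906, 0.423, -0.0], [0.423, -0.906, 0.001], [0.0, -0.001, -1.0]]
```

View pics/top0.png

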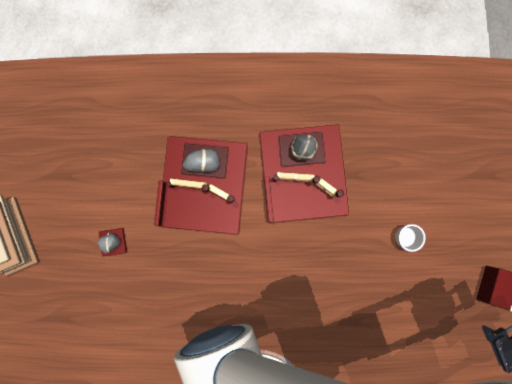

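View pics/side0.png

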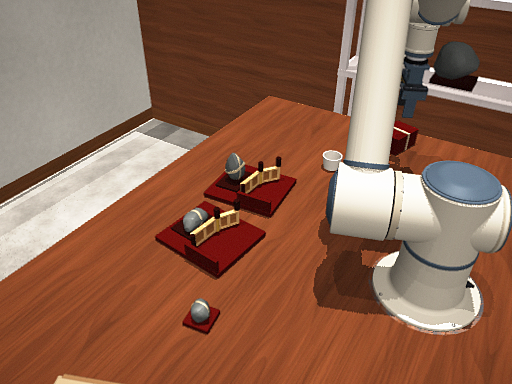

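The top view has the low, elongated stone on the left stand (202,160). The right stand's stone (304,148) is the tall one, which the side view confirms at (235,165). Its post is near (275,179), its hinge knob near (317,180) and its end knob near (340,193). I'll zoom in.

Run:
```python
import cv2
im=cv2.imread('pics/top0.png')[115:230,250:360]; cv2.imwrite('pics/z1.png',cv2.resize(im,None,fx=5,fy=5,interpolation=cv2.INTER_NEAREST)[:600])
im=cv2.imread('pics/side0.png')[140:220,195:305]; cv2.imwrite('pics/z2.png',cv2.resize(im,None,fx=7,fy=7,interpolation=cv2.INTER_NEAREST)[:600])
```

```text
(no output)
```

View pics/z1.png

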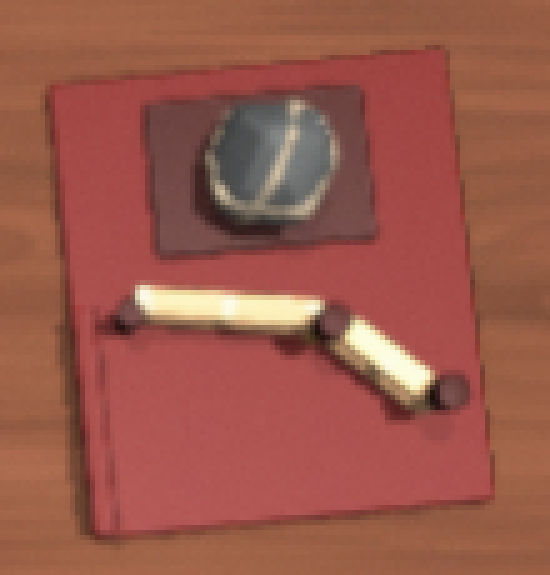

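View pics/z2.png

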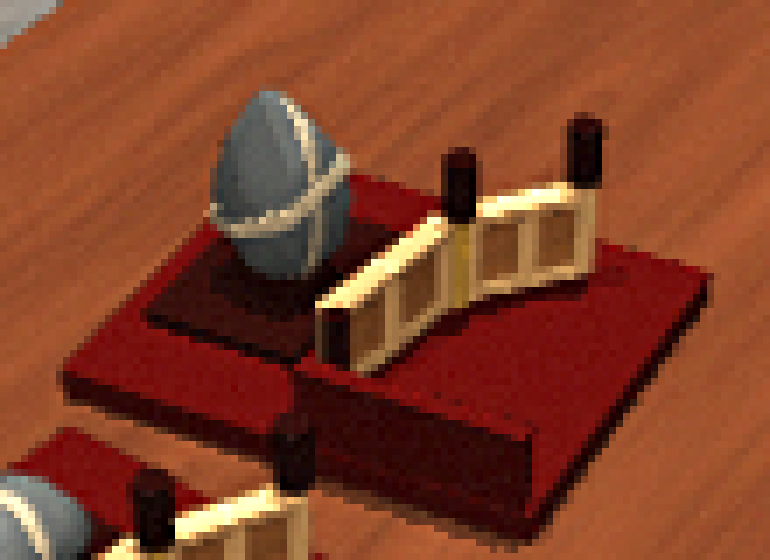

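Run:
```python
from h import *
c=arm.get_calibration('top');s=arm.get_calibration('side')
f=lambda x,y:(x/5+250-.4,y/5+115-.4)
g=lambda x,y:(x/7+195-.4,y/7+140-.4)
def tri(a,b):
    o1,d1=ray(c,*a);o2,d2=ray(s,*b);d1=d1/np.linalg.norm(d1);d2=d2/np.linalg.norm(d2)
    A=np.c_[d1,-d2];t=np.linalg.lstsq(A,o2-o1,rcond=None)[0];p,q=o1+d1*t[0],o2+d2*t[1];return (p+q)/2,np.linalg.norm(p-q)
P=onz(c,*f(126,316),.074);H=onz(c,*f(334,318),.108);E=onz(c,*f(452,388),.108)
print('top',P,H,E,np.linalg.norm(P[:2]-H[:2]),np.linalg.norm(H-E))
print(tri(f(334,318),g(461,155)),tri(f(452,388),g(585,122)))
C=[onz(c,*f(*q),.018) for q in[(52,86),(445,48),(492,498)]]
print(np.round(C,4),np.linalg.norm(C[0]-C[1]),np.linalg.norm(C[1]-C[2]))
mid=(C[0]+C[2])/2; X=C[1]-C[2];X/=np.linalg.norm(X);Y=np.array([-X[1],X[0],0]);Y2=C[0]-C[1];Y2/=np.linalg.norm(Y2)
print(mid,X,Y,Y2)
print('post pred',mid+X*-.01+Y*.08)
```

```text
top [ 0.60481744 -0.04969086  0.074     ] [ 0.60035109 -0.15105707  0.108     ] [ 0.5655217  -0.20933937  0.108     ] 0.1014645603188747 0.06789633975984281
(array([ 0.59950548, -0.15118656,  0.10976426]), np.float64(0.0015754782544549365)) (array([ 0.56479118, -0.20948287,  0.10916694]), np.float64(0.0015375964422423536))
[[ 0.7362 -0.0128  0.018 ]
 [ 0.7574 -0.2283  0.018 ]
 [ 0.5113 -0.2497  0.018 ]] 0.2165152640661537 0.24708430612576832
[ 0.62374137 -0.13123156  0.018     ] [0.99625231 0.08649473 0.        ] [-0.08649473  0.99625231  0.        ] [-0.09817198  0.99516946  0.        ]
post pred [ 0.60685926 -0.05239632  0.018     ]
```

Measured positions fit the given sizes: post to hinge is 101 mm, hinge to end is 68 mm, and triangulated knob-top heights are about 109 mm. The stand yaw is about 5°, q1 about 8° and q2 about 28°. Next I'll hover over the end knob and check with the wrist camera.

```bash
cat >> h.py <<'E'
def R(a): # tool x at world angle a(deg), z down ; jaws along y
    a=np.radians(a);c,s=np.cos(a),np.sin(a); return np.array([[c,s,0],[s,-c,0],[0,0,-1.]])
YAW=5.2
E
python3 - <<'E'
from h import *
arm.move_to([0.565,-0.209,0.21],R(YAW)); print(arm.current_t())
arm.grip(0.045); print(arm.current_width(),arm.current_t())
c=arm.get_calibration('wrist'); shot('wrist','w1'); import json
json.dump({k:np.array(v).tolist() for k,v in c.items()},open('w1.json','w'))
print(arm.current_ee_pos(),arm.current_joint_positions(),arm.current_force())
for p in [(0.565,-.2094,.108),(.600,-.151,.108),(.6055,-.0505,.074)]: print(proj(c,p))
E
```

```text
1.8583
0.045194859805195206 2.6917
[ 0.56500724 -0.20896956  0.20999203] [-2.59759768e+01  2.66617273e+01  8.07093842e+01  1.86188726e-03
  7.26302970e+01  5.88215964e+01] [ 0.01766055  0.71742902 -1.00373038]
(np.float64(260.60285055861726), np.float64(196.89229878384742))
(np.float64(197.5104048787645), np.float64(152.24916023649627))
(np.float64(102.58962854479839), np.float64(133.80117091039074))
```

View pics/w1.png

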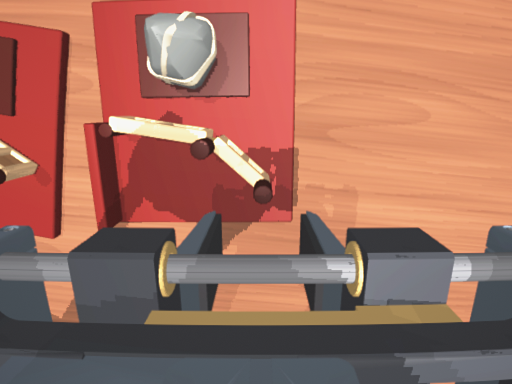

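Run:
```python
import cv2,json
im=cv2.imread('pics/w1.png')[100:215,90:290]; cv2.imwrite('pics/z3.png',cv2.resize(im,None,fx=4,fy=4,interpolation=cv2.INTER_NEAREST))
print(json.load(open('w1.json'))['cam_to_world'])
```

```text
[[0.09147315520953257, -0.9639945214754655, -0.24969426193106303, 0.6362995369756999], [-0.9958075330322292, -0.08851612750665497, -0.02307059443292339, -0.20271618343754794], [0.0001379575137504293, 0.25075776705121444, -0.968049855757032, 0.381119780113565], [0.0, 0.0, 0.0, 1.0]]
```

View pics/z3.png

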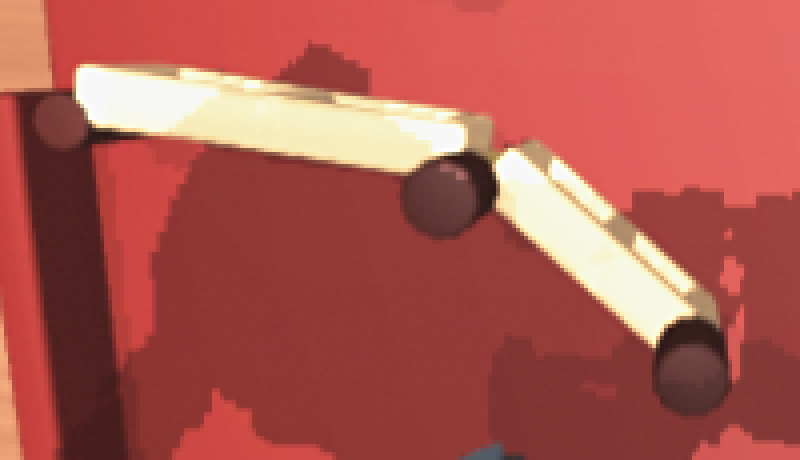

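Run:
```python
from h import *
import json
c=json.load(open('w1.json'))
f=lambda x,y:(x/4+90-.4,y/4+100-.4)
P=onz(c,*f(62,120),.074);H=onz(c,*f(440,197),.108);E=onz(c,*f(691,378),.108)
print(P,H,E,np.linalg.norm((P-H)[:2]),np.linalg.norm(H-E))
```

```text
[ 0.6097667  -0.05310626  0.074     ] [ 0.60311162 -0.15268459  0.108     ] [ 0.56772495 -0.2107251   0.108     ] 0.09980047347062548 0.06797732559878086
```

The wrist view gives post-hinge 99.8 mm and hinge-end 68.0 mm, within about 3 mm of the top view. I'll lean on the wrist values, then descend, grip, and read the forces.

Run:
```python
from h import *
arm.move_l([0.567,-0.2103,0.125],R(YAW),feed=.2)
arm.move_l([0.567,-0.2103,0.080],R(YAW),feed=.12)
print('down',arm.current_force(),arm.current_t())
arm.grip(0.010)
print(arm.current_width(),arm.current_force(),arm.current_torque(),arm.current_ee_pos(),arm.current_t())
```

```text
down [ 0.68911234 -0.27885888 -0.3116102 ] 3.8417
0.01689949930754538 [-0.76185521 -2.10616048  2.7051067 ] [-0.22509866  0.1211513  -0.05463894] [ 0.567136   -0.21050049  0.08023495] 4.3833
```

```bash
python3 - <<'E'
from h import *
H=np.array([.6022,-.1523]);r=.068
A=np.linspace(-121.2,-268,13)[1:]
for a in A:
    p=H+r*np.array([np.cos(np.radians(a)),np.sin(np.radians(a))])
    arm.move_l([*p,.080],feed=.08)
    F=arm.current_force(); print(round(a,1),F.round(1),(np.array(arm.current_ee_pos())[:2]-p).round(4),round(arm.current_t(),2))
    if np.linalg.norm(F)>20: break
shot('top','t2')
E
python3 -c "
import cv2
im=cv2.imread('pics/t2.png')[115:230,250:360]; cv2.imwrite('pics/z4.png',cv2.resize(im,None,fx=5,fy=5,interpolation=cv2.INTER_NEAREST))"
```

```text
-133.4 [-1.1 -0.1  2.9] [-0.0002  0.0003] 4.72
-145.7 [-0.2  0.2  3.6] [0.     0.0003] 5.05
-157.9 [-0.4 -0.5  4. ] [-0.0002  0.0006] 5.38
-170.1 [-1.3  0.2  5.1] [-0.0004  0.0012] 5.72
-182.4 [-0.7  0.9  5.9] [-0.0003  0.0013] 6.05
-194.6 [-1.1  1.   6. ] [-0.0002  0.0013] 6.38
-206.8 [0.7 1.  6. ] [-0.0001  0.0012] 6.72
-219.1 [ 0.2 -0.5  5.5] [0.0001 0.0011] 7.05
-231.3 [0.5 0.9 6.9] [0.0001 0.001 ] 7.38
-243.5 [0.4 1.3 7.7] [0.0001 0.0008] 7.72
-255.8 [-0.3  2.3  8.4] [0.     0.0007] 8.05
-268.0 [0.2 0.  8.2] [-0.      0.0005] 8.38
```

View pics/z4.png

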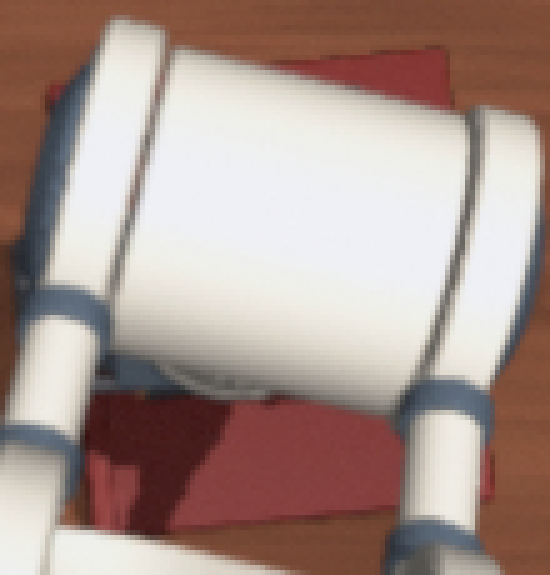

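The arm hides the rail in the top view. Forces have stayed under 9 N throughout. I'll continue in small steps to feel for the stop, then look with the wrist camera.

Run:
```python
from h import *
H=np.array([.6022,-.1523]);r=.068
for a in np.arange(-269.2,-278,-1.2):
    p=H+r*np.array([np.cos(np.radians(a)),np.sin(np.radians(a))])
    arm.move_l([*p,.080],feed=.03); arm.sleep(.05)
    F=arm.current_force(); print(round(a,1),F.round(1),round(arm.current_t(),2))
    if F[0]<-3.3: break
c=arm.get_calibration('wrist');shot('wrist','w2');shot('side','s2')
for p in [(*H,.108),(.608,-.0525,.074)]: print(proj(c,p))
```

```text
-269.2 [-0.7  0.4  7.3] 8.73
-270.4 [-2.6 -0.5  8.8] 9.03
-271.6 [-3.9 -3.1  7.6] 9.33
(np.float64(392.26132909264686), np.float64(274.6516233531834))
(np.float64(208.05973200193068), np.float64(224.82454998429085))
```

View pics/w2.png

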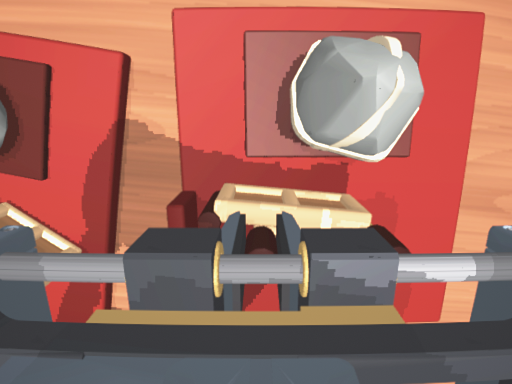

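View pics/s2.png

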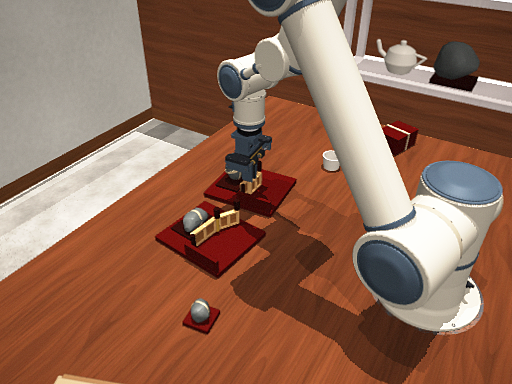

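The contact force rose at about -271°, where the stop was expected. In the wrist view the end leaf lies along the first leaf, with the knob near (262,240). I'll press 1 mm more, release, back up and check.

Run:
```python
from h import *
H=np.array([.6022,-.1523]);r=.068
for a in [-272.6,-273.4]:
    p=H+r*np.array([np.cos(np.radians(a)),np.sin(np.radians(a))])
    arm.move_l([*p,.080],feed=.03); arm.sleep(.05)
    print(arm.current_force().round(1),np.array(arm.current_ee_pos()).round(4))
arm.grip(.036)
arm.move_l([*p,.125],feed=.15)
arm.move_l([.540,-.13,.21],feed=.25)
c=arm.get_calibration('wrist');shot('wrist','w3');import json
json.dump({k:np.array(v).tolist() for k,v in c.items()},open('w3.json','w'))
for q in [(.6022,-.1523,.108),(.608,-.0525,.074),(*p,.108)]: print(proj(c,q))
print(arm.current_t(),arm.current_width())
im=cv2.imread('pics/w3.png')
```

```text
[-3.9 -4.5  8.4] [ 0.6042 -0.0843  0.08  ]
[-3.1 -5.8  8.1] [ 0.6052 -0.0845  0.08  ]
(np.float64(293.1921117087955), np.float64(129.13944171980143))
(np.float64(185.71099373997214), np.float64(111.85621621808313))
(np.float64(213.90073515302103), np.float64(116.94192881400764))
11.6417 0.03616862556777391
```

View pics/w3.png

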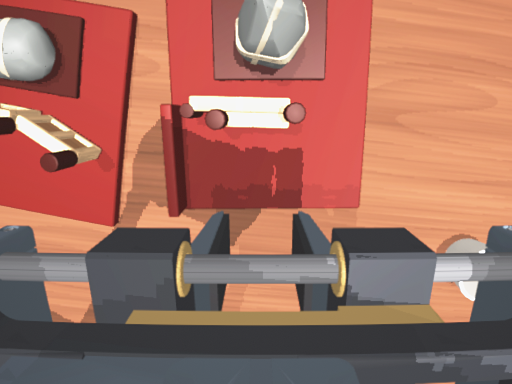

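Run:
```python
import cv2
im=cv2.imread('pics/w3.png')[70:170,160:330]; cv2.imwrite('pics/z5.png',cv2.resize(im,None,fx=4.7,fy=4.7,interpolation=cv2.INTER_NEAREST))
```

```text
(no output)
```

View pics/z5.png

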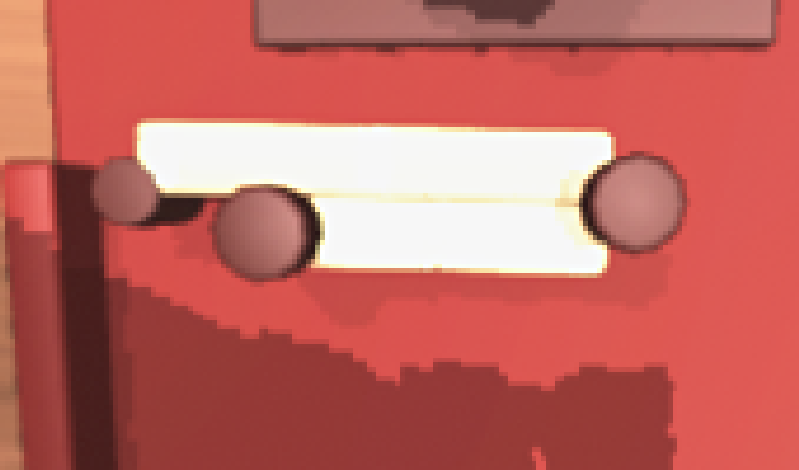

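The fold is flat: the two leaves lie parallel with only a thin seam between them. Next I'll measure the hinge and post.

Run:
```python
from h import *
import json
c=json.load(open('w3.json'))
f=lambda x,y:(x/4.7+160-.4,y/4.7+70-.4)
P=onz(c,*f(125,190),.074);H=onz(c,*f(638,203),.108);E=onz(c,*f(264,233),.108)
a=lambda v:np.degrees(np.arctan2(v[1],v[0]))
print(P,H,E,np.linalg.norm((P-H)[:2]),np.linalg.norm(H-E),a(H-P),a(E-H))
# top-edge directions of first/end leaf seams at z .072
for q in [((140,122),(610,132)),((320,270),(600,274)),((200,195),(575,205))]:
    print(a(onz(c,*f(*q[1]),.072)-onz(c,*f(*q[0]),.072)))
arm.snapshot
```

```text
[ 0.60972986 -0.05289569  0.074     ] [ 0.61584208 -0.15256038  0.108     ] [ 0.60452722 -0.08610677  0.108     ] 0.09985194335967018 0.06741000536573698 -86.49056659926697 99.66291771597284
-86.10261444057808
-85.60407230187536
-86.37634582342703
```

The pressing nudged the first leaf back to q1 of about 1.5°, which is harmless. Next I'll grip the hinge knob and swing it about the post.

Run:
```python
from h import *
P=np.array([.6093,-.0528])
h=[.6152,-.1526]
arm.grip(.045)
arm.move_l([*h,.125],R(YAW),feed=.2)
arm.move_l([*h,.080],feed=.12)
print(arm.current_force().round(1))
arm.grip(.010)
e=np.array(arm.current_ee_pos());F=arm.current_force();print(arm.current_width(),F.round(1),e.round(4),arm.current_t())
v=e[:2]-P; r=.1; a0=np.degrees(np.arctan2(v[1],v[0])); print(np.linalg.norm(v),a0)
# keep radius as gripped, ramp towards 0.1
r0=np.linalg.norm(v)
for i,a in enumerate(np.linspace(a0,-166,11)[1:]):
    rr=r0+(r-r0)*min(1,(i+1)/5)
    p=P+rr*np.array([np.cos(np.radians(a)),np.sin(np.radians(a))])
    arm.move_l([*p,.080],feed=.09)
    F=arm.current_force(); d=np.array([np.cos(np.radians(a)),np.sin(np.radians(a))])
    print(round(a,1),F.round(1),'rad',round(F[:2]@d,1),round(arm.current_t(),2))
    if np.linalg.norm(F[:2])>20: break
```

```text
[ 0.3 -0.3  0.1]
0.0174829670849135 [-0.6  3.3  4.5] [ 0.6153 -0.1524  0.0802] 13.8
0.09980291781416142 -86.55052260359629
-94.5 [-1.1  2.   4.6] rad -1.9 14.1
-102.4 [-0.9  2.4  5.2] rad -2.2 14.4
-110.4 [0.2 2.2 5.7] rad -2.1 14.7
-118.3 [-0.7  2.6  6.1] rad -1.9 15.0
-126.3 [0.  1.1 6. ] rad -0.9 15.3
-134.2 [0.7 1.7 6.1] rad -1.8 15.6
-142.2 [0.6 1.2 6.6] rad -1.2 15.9
-150.1 [0.9 1.3 5.7] rad -1.4 16.2
-158.1 [0.2 1.3 5.7] rad -0.6 16.5
-166.0 [0.  1.4 6.9] rad -0.4 16.8
```

Run:
```python
from h import *
P=np.array([.6093,-.0528]);r=.1
for a in np.arange(-167,-180,-1.0):
    p=P+r*np.array([np.cos(np.radians(a)),np.sin(np.radians(a))])
    arm.move_l([*p,.080],feed=.03); arm.sleep(.05)
    F=arm.current_force(); print(round(a,1),F.round(1),(np.array(arm.current_ee_pos())[:2]-p).round(4),arm.current_width().__round__(4),round(arm.current_t(),2))
    if F[1]<-10: break
c=arm.get_calibration('wrist');shot('wrist','w4')
```

```text
-167.0 [0.8 0.7 6.4] [-0.0004  0.0002] 0.0172 17.1
-168.0 [ 1.6 -0.   7.3] [-0.0004  0.0002] 0.0173 17.4
-169.0 [ 1.9 -0.1  6.9] [-0.0004  0.0001] 0.0172 17.7
-170.0 [0.8 0.8 7.5] [-0.0004  0.0001] 0.0173 18.0
-171.0 [0.5 0.3 7.7] [-0.0004  0.0002] 0.0172 18.3
-172.0 [ 0.1 -0.2  6.8] [-0.0004  0.0001] 0.0171 18.6
-173.0 [0.6 0.2 7.5] [-0.0004  0.0001] 0.0168 18.9
-174.0 [0.1 0.7 7.3] [-0.0004  0.0001] 0.0171 19.2
-175.0 [ 0.5 -4.   7.1] [-0.0003 -0.0003] 0.0172 19.5
-176.0 [ -1.5 -16.1   5.6] [-0.0001 -0.0014] 0.0172 19.8
```

View pics/w4.png

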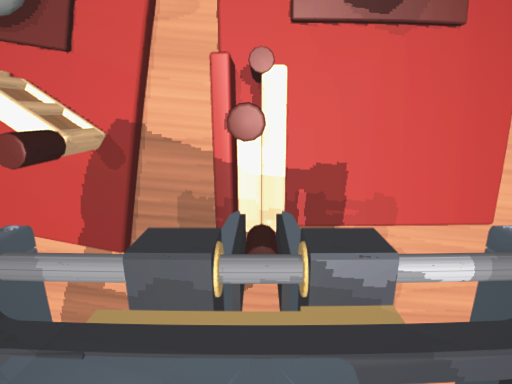

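The stop shows at about -175° (predicted -174.8°), where the force rose to 16 N. The folded pair lies flat alongside the cheek at columns 238-287. Next I'll release, rise clear and verify.

Run:
```python
from h import *
arm.grip(.040); print(arm.current_force().round(1))
e=np.array(arm.current_ee_pos())
arm.move_l([e[0],e[1],.135],feed=.12)
arm.move_l([e[0]-.07,e[1]-.01,.235],feed=.25)
c=arm.get_calibration('wrist');shot('wrist','w5');import json
json.dump({k:np.array(v).tolist() for k,v in c.items()},open('w5.json','w'))
print(arm.current_t(),arm.current_ee_pos())
im=cv2.imread('pics/w5.png')[60:240,160:350]; cv2.imwrite('pics/z6.png',cv2.resize(im,None,fx=3.2,fy=3.2,interpolation=cv2.INTER_NEAREST))
```

```text
[0.3 0.4 0.8]
21.6917 [ 0.43956448 -0.06946537  0.23365691]
```

View pics/w5.png

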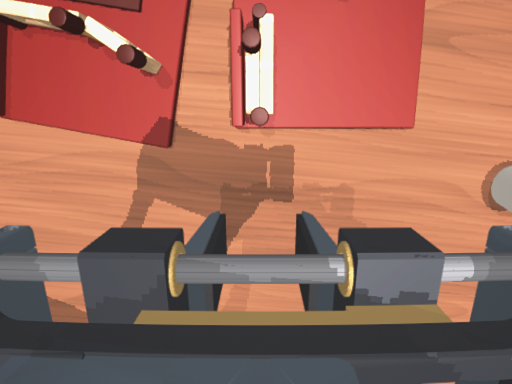

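View pics/z6.png

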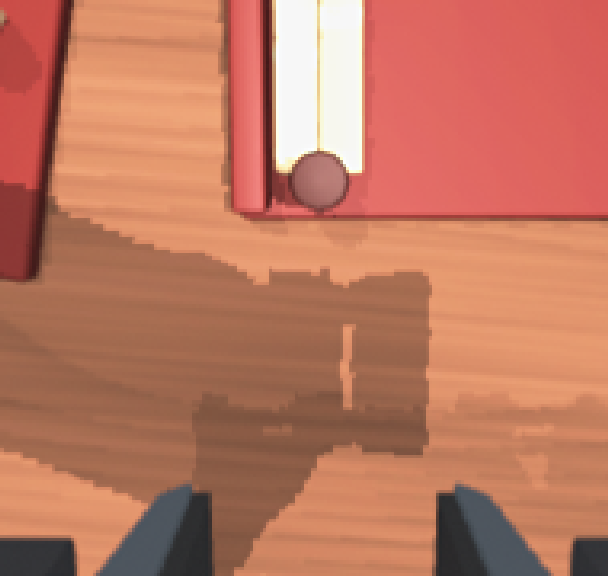

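Both leaves lie together along the cheek with no gap widening. I'll clear the arm from the top view, then measure angles and compare the bystanders.

Run:
```python
from h import *
arm.move_joints([-70.445, 28.281, 77.091, 0, 74.628, -5.472])
a=cv2.imread('pics/top0.png'); shot('top','t6'); shot('side','s6'); b=cv2.imread('pics/t6.png')
print(arm.current_t(),arm.current_force().round(2))
d=cv2.absdiff(a,b).max(2)>40
n,l,st,ce=cv2.connectedComponentsWithStats(d.astype(np.uint8))
print([s.tolist() for s in st[1:] if s[4]>3])
cv2.imwrite('pics/z7.png',cv2.resize(b[115:230,150:360],None,fx=3.8,fy=3.8,interpolation=cv2.INTER_NEAREST))
im=cv2.imread('pics/w5.png')[0:140,210:300]; cv2.imwrite('pics/z8.png',cv2.resize(im,None,fx=4.2,fy=4.2,interpolation=cv2.INTER_NEAREST))
```

```text
23.7 [-0.38  0.33 -0.6 ]
[[269, 172, 75, 49, 1124], [446, 287, 7, 4, 8], [452, 293, 8, 13, 49], [457, 292, 6, 10, 15], [482, 310, 30, 31, 244], [456, 312, 3, 2, 4], [501, 328, 11, 9, 43]]
```

View pics/z7.png

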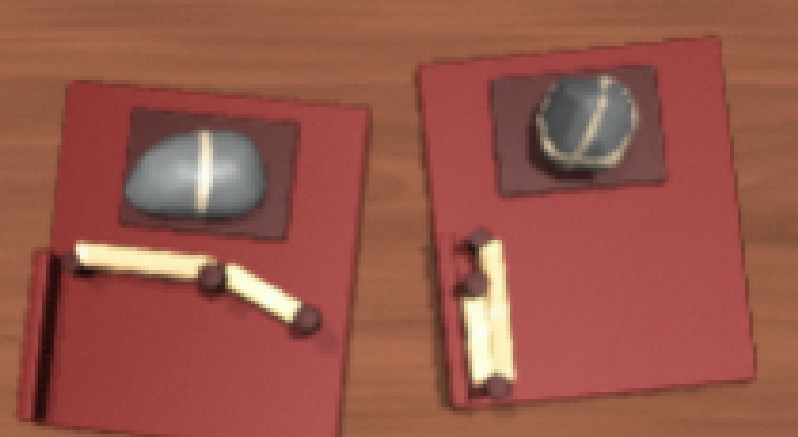

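View pics/z8.png

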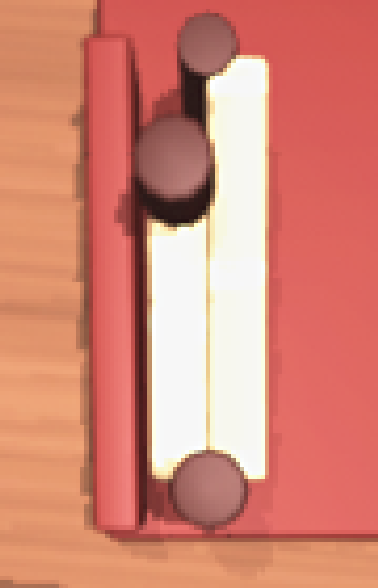

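Run:
```python
from h import *
import json
c=json.load(open('w5.json'))
f=lambda x,y:(x/4.2+210-.4,y/4.2-.4)
a=lambda v:np.degrees(np.arctan2(v[1],v[0]))
g=lambda p,q,z,w=None:a(onz(c,*f(*q),w or z)-onz(c,*f(*p),z))
print('post-knob',g((207,43),(209,488),.074,.108))
print('cheek',g((129,37),(139,525),.06),g((87,37),(97,525),.06))
print('leaf right edge',g((268,58),(267,478),.072),'seam',g((207,75),(208,450),.072),'end left edge',g((148,225),(152,475),.072))
H=onz(c,*f(209,488),.108);E=onz(c,*f(173,155),.108);print('H-E',np.linalg.norm(H-E),a(E-H))
print('front board edge (tall)', a(onz(c,413.,126,.018)-onz(c,245.,126,.018)))
```

```text
post-knob -174.48165487001765
cheek -174.23787742404252 -174.60524998309089
leaf right edge -174.44920956969773 seam -174.66688686092772 end left edge -174.39501130867785
H-E 0.06851148852203957 11.479973067988688
front board edge (tall) -84.44811181094751
```

```bash
python3 -c "
from rig import arm
print(arm.current_t()); arm.sign_off()"
```

```text
23.7
the job is handed in; nothing more can be done
```

The guard rail in front of the tall stone is open: its end leaf is folded flat on the first leaf, and the pair is home against the cheek. I gripped the end knob to fold the leaf back to its stop, then gripped the hinge knob and swung the pair round the post. I let go, drove the arm back to its start pose and handed in at 23.7 s.

**Last checks:**
- **Home against the cheek:** the post-to-hinge line, both leaf edges, the seam between the leaves and the cheek all measure -174.2° to -174.7°, so they are parallel within about 0.4°.
- **Stop felt:** the force rose to about 16 N at -175° to -176°, against -174.8° predicted from the stand's measured direction.
- **Fold still shut:** the end knob sits about 6° off the leaf line, the same as when the fold was first closed.
- **Other pieces:** comparing the top view before and after, only the tall stand's rail and the arm changed. The low stand, both stones, the cup and the small stone did not move.

**Disagreements:**
- The top and wrist cameras differed by 2–5 mm on the knob and post positions. I leaned on the wrist camera.
- Pressing the fold against its stop pushed the first leaf back from about 8° to about 1.5° before the swing. It touched nothing.

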